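# Ghost pass along a practice-skin seam

### The job

Take the pink tattoo pen out of the stand and make a dry pass along the straight purple seam between the two practice skins: begin at the green dot and follow the seam slowly, about 3 cm a second, to the red dot, with the pen upright and its tip just above or lightly on the skin (within about 10 mm), without pressing hard. Then stand the pen back in the hole it came from and let go of it, leaving the blue pen alone.

Things in the scene. Friction and masses are not known exactly. Their poses are not given: they have to be found in the camera images.
- pink_pen_grip (a point): where to grip the pink tattoo pen: on its axis at the middle of its upright round barrel (28 mm diameter, 66 mm long, plus a 6 mm dark cap on top), 82 mm above the tip, z up along the pen. The pen is loose, 118 mm tall, about 160 g, standing tip down in a hole of the white stand.
- pink_pen_tip (a point): the point of the pink pen's steel nose, 82 mm straight below its grip point. The nose is 40 mm long, 14 mm thick, tapering to 6 mm at the point; above it a flange 48 mm across and 6 mm thick rests on the stand's top, so that the tip hangs 15 mm above the table.
- board: fixed practice board, grey, 200 x 100 mm, with a pale (+y) and a brown (-y) rigid skin panel; flat top 25 mm above the table. The seam between them is a straight purple line along its x axis through the middle, green dot (start) at x = -60 mm, red dot (end) at x = +60 mm, each 16 mm across. Origin: centre of the underside, on the table; z up.
- blue_pen_grip (a point): middle of the barrel of the blue pen, same size and shape as the pink: leave it alone. It stands in the other hole of the stand: a fixed white plate 190 x 70 mm, 10 mm thick, on end legs, top 55 mm above the table, with two 36 mm round through holes 110 mm apart. Either pen may be in either hole.
Things that resemble listed ones, but are neither listed nor needed, are in the scene too. Of the things like the part that bears pink_pen_grip, leave any that is orange; of the rest the larger one is meant.

How it is judged:
By the outcome, as a careful person would: the job done as asked, in the order asked, and still so for the second after the job is handed in, with the robot touching nothing.
It also fails if it takes over 61 s, if anything falls off the work surface, if the arm or the gripper's body presses on something with over 40 N, if the wrist force passes 120 N, or if a joint passes its speed limit or range.

### The arm

A 7-joint arm with a two-finger parallel gripper is mounted at the origin on the work surface. World frame = base frame: x ahead of the robot, y to its left, z up, the work surface at z = 0. Lengths are in mm, angles in rad, forces in N, time in s.
With the tool pointing down it reaches from about 425 to 875 mm from the base axis. Payload 9.9 kg.
Tool frame: the origin (TCP) lies at the very end of the fingers, on their centre line; the grasp point (between the pads) lies bot.grip_point_offset behind it (bot.grip_point_offset is the distance from the TCP to the grasp point, in mm); z points along the fingers, y is the line along which they close (so a half turn about z gives the same grasp; the last joint's range is limited). The gripper opens to 85 mm and grips with 20 to 120 N. Pads are 22 mm wide; open, the fingers measure 114 mm over their backs; the gripper's body (76 mm by 85 mm) begins 54 mm behind the grasp point. The pads swing forward as they close: fully open they stand 13 mm farther back than shut.
Start: joints at [-1.314, 0.576, 0.025, 1.437, -0.015, 1.129, -0.057], TCP at [225.605, 636.184, 210.189] pointing down, gripper open.
Joint ranges: [-2.76, 2.76], [-0.34, 2.15], [-1.52, 1.57], [0.19, 2.46], [-1.09, 4.23], [0.17, 1.99], [-2.82, 2.82]. Speed limits (rad/s): [2.22, 2.22, 3.01, 3.01, 3.14, 3.14, 3.14].

### API

Orientations are given as a unit quaternion [x, y, z, w].
In Python, from workcell import sensors, cams, workorder, bot gives the robot as it stands.
- The arm moves only by the tool send_rows, never from a script. Its arguments are lists of equal length, an entry for each row: "linear": the shift along the tool's x, y, z in mm, a list of three; "dr": the turn, a rotation vector about the tool's x, y, z in rad, a list of three; "gripper": the finger opening in mm, from 0 to 85.4. In form: {"linear": [[x, y, z], ...], "dr": [[wx, wy, wz], ...], "gripper": [gripper, ...]}. A call has 1 to 10 rows; each row is the pose to reach, as a shift and turn from the pose commanded when the call began, along the tool's axes at that moment; what a row does not reach only later rows make up. A row lasts 1/10 s, in which the tool goes at most 50 mm and 8.59 degrees, less where a joint would pass 70% of its speed; a pose out of reach is approached as far as the arm can. A call with a gripper value outside its range is refused whole. The fingers move at their own pace and stop on an object; "grip_force" is the grip in N (left out, the last holds). Time passes only in rows, so rows that repeat a pose let the fingers close. It gives the time, the measured TCP pose, the force, the opening and the grip force at its end, in the units of the state.
- sensors.get_obs(): the state, without advancing time (a new reading comes with each control period).
- cams.grab_frame(name): name is "scene" or "top"; returns a dict with "image" (384x512x3 uint8, red, green, blue), "fx", "fy", "cx", "cy" (pixels), "distortion" ([k1, k2, p1, p2, k3] as OpenCV has them; the pictures are not rectified), "eye" and "rotation" of the camera in the world. Camera axes: x right, y down, z forward; pixel columns grow to the right and rows downward; lengths in mm; the calibration is good to about 2 mm. A picture is of the moment at which its call begins. There is no depth.
- workorder.sign_off(): hands the job in; it is judged then, once.
The state is a dict: "clock": time; "joint_pos": joint angles; "joint_velocities": joint speeds; "joint_efforts": joint torques, N m; "position": TCP position; "tool_rot": TCP orientation; "wrist_force": force on the tool from outside, world axes, zero at the start; "torque": the same for the moment, N m; "opening": finger opening in mm; "gripper_force": force on a finger pad.
Only numpy, scipy, OpenCV 4.12 (cv2) and the standard library are available. Lean on these libraries where they do the work, as an engineer would, in place of code of your own. Each camera call takes 0.05 s, during which the arm holds its last target. There are 200 camera calls.

## Working session

There is one attempt and no reset: what is moved stays moved. The work goes in short steps, Python scripts to look and compute and a tool call to move; the robot and the scene stay as the last step left them, time stands still between calls to the robot, and variables do not carry over. Pictures are saved under pics/ and viewed, at most 12 in all, crops included, and the job is handed in when it is done.

Besides the shell and the picture viewer there is one more tool, called after ">>>" in YAML: its name, and indented under it one key for each argument. send_rows: Moves the arm, as the interface text tells. Its arguments: {"type":"object","properties":{"linear":{"type":"array","items":{"type":"array","items":{"type":"number"}}},"dr":{"type":"array","items":{"type":"array","items":{"type":"number"}}},"gripper":{"type":"array","items":{"type":"number"}},"grip_force":{"type":"number"}},"required":["linear","dr","gripper"]}

```bash
ls; mkdir -p pics
cat > h.py <<'E'
import numpy as np, cv2
from scipy.spatial.transform import Rotation as R
from workcell import sensors, cams, workorder, bot
def save(name,fn):
    f=cams.grab_frame(name); cv2.imwrite('pics/'+fn,f['image'][:,:,::-1]); return f
def cal(f):
    return np.array([[f['fx'],0,f['cx']],[0,f['fy'],f['cy']],[0,0,1.]]),np.array(f['distortion'],float),np.array(f['eye'],float),f['rotation']
def ray(f,uv,z):
    K,D,e,r=cal(f); r=np.array(r,float)
    p=cv2.undistortPoints(np.array([[uv]],float),K,D)[0,0]
    d=r@np.array([p[0],p[1],1]); return e+d*(z-e[2])/d[2]
def proj(f,P):
    K,D,e,r=cal(f); r=np.array(r,float)
    q=(r.T@(np.atleast_2d(P)-e).T).T
    return cv2.projectPoints(q[:,None],np.zeros(3),np.zeros(3),K,D)[0][:,0]
E
python3 - <<'E'
from h import *
for n in('scene','top'):
    f=save(n,n+'1.png'); print(n,f['fx'],f['distortion'],f['eye'],f['rotation'])
    cv2.imwrite('pics/%s1b.png'%n,cv2.resize(f['image'][:,:,::-1],(800,600),interpolation=cv2.INTER_CUBIC))
o=sensors.get_obs(); print(o['position'],o['tool_rot'],R.from_quat(o['tool_rot']).as_matrix(),o['clock'],bot.grip_point_offset,o['wrist_force'])
E
```

```text
pics
scene 373.67732226492467 [-0.11617358  0.          0.          0.          0.        ] [936.99081095 565.33383133 479.36384298] [ 0.26460882  0.83726973 -0.45741575 -0.14047207]
top 439.19703294919157 [0.04678095 0.         0.         0.         0.        ] [ 408.23318008   54.66224707 1157.66662328] [-0.6942377   0.71363148 -0.06424447  0.0680939 ]
[225.47023898 635.78451607 209.43100884] [ 1.69549758e-01  9.85521363e-01 -7.18823781e-04 -7.94396473e-05] [[-9.42505746e-01  3.34189704e-01 -4.00331735e-04]
 [ 3.34189932e-01  9.42504725e-01 -1.38989444e-03]
 [-8.71738577e-05 -1.44377033e-03 -9.99998954e-01]] 0.1 18.700000000000003 [-0.6471218  -0.19379468 -0.48247096]
```

View pics/scene1b.png

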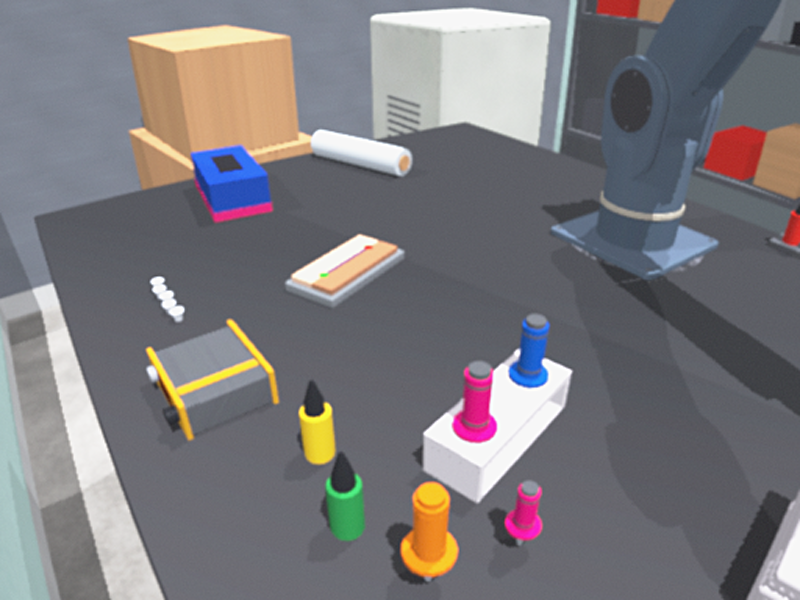

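View pics/top1b.png

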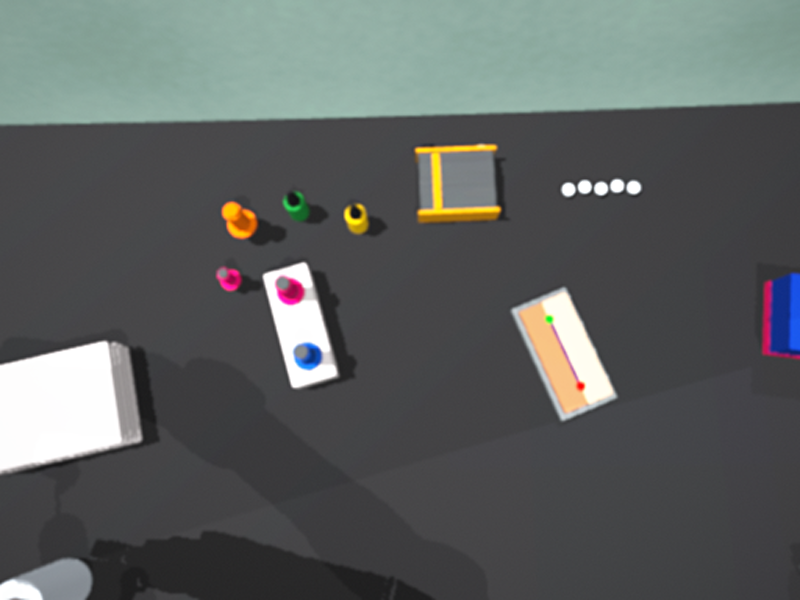

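The scene picture (800x600) shows the pink pen in the near stand hole (cap at 480,370), blue at (536,322), and the small pink and orange decoys outside the stand. The top picture shows the pink flange at about (290,291), blue at (307,356), green dot (549,319) and red dot (580,386). Next I crop both to read them more closely.

```bash
sed -i "s/f\['rotation'\]$/R.from_quat(f['rotation']).as_matrix()/" h.py
python3 - <<'E'
from h import *
t=cv2.imread('pics/top1.png'); s=cv2.imread('pics/scene1.png')
a=cv2.resize(t[165:255,160:225],None,fx=6,fy=6,interpolation=cv2.INTER_CUBIC)
b=cv2.resize(s[195:320,265:370],None,fx=4,fy=4,interpolation=cv2.INTER_CUBIC)
H=np.zeros((540,a.shape[1]+b.shape[1],3),np.uint8);H[:a.shape[0],:a.shape[1]]=a;H[:b.shape[0],a.shape[1]:]=b
cv2.imwrite('pics/crop1.png',H); print(a.shape,b.shape)
ft=cams.grab_frame('top'); fs=cams.grab_frame('scene')
def cen(f,m,box):
    x0,x1,y0,y1=box; k=np.zeros(m.shape,bool);k[y0:y1,x0:x1]=1
    y,x=np.nonzero(m&k); return x.mean(),y.mean(),len(x)
for n,f,bg,br in(('top',ft,(330,400,180,270),(330,400,180,270)),('scene',fs,(185,260,145,195),(185,260,145,195))):
    i=f['image'].astype(int); r,g,b=i[...,0],i[...,1],i[...,2]
    G=cen(f,(g>r+50)&(g>b+50),bg); Rd=cen(f,(r>g+110)&(r>b+110),br)
    print(n,G,Rd); 
    pg,pr=ray(f,G[:2],25),ray(f,Rd[:2],25); print(pg,pr,np.linalg.norm(pg-pr))
E
```

```text
(540, 390, 3) (500, 420, 3)
top (np.float64(351.0), np.float64(204.0), 23) (np.float64(370.88), np.float64(246.6), 25)
[ 571.08943229 -176.98476675   25.        ] [ 460.40984394 -219.92363538   25.        ] 118.71696473941324
scene (np.float64(207.0), np.float64(175.5), 10) (np.float64(235.2), np.float64(158.2), 5)
[ 572.15402808 -178.79859019   25.        ] [ 462.96888671 -219.5237713    25.        ] 116.53298019755745
```

View pics/crop1.png

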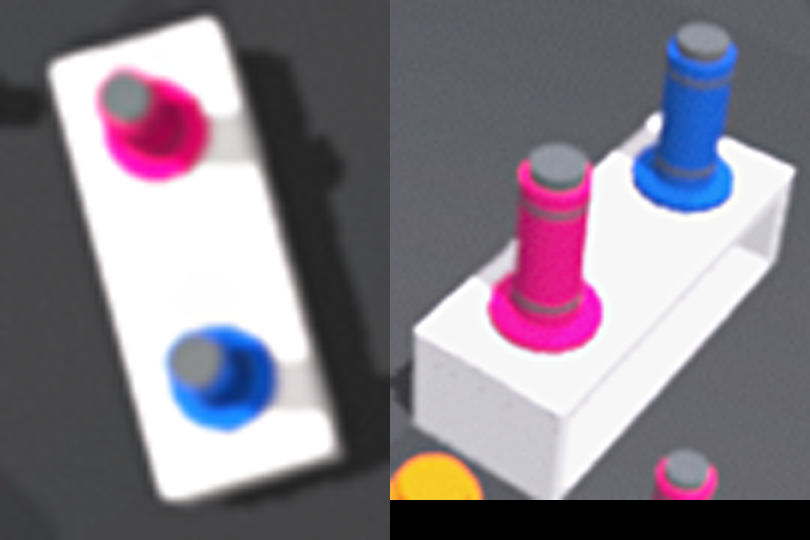

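The crop shows the pink cap centre at (127,96) and flange at (156,127) in the left (top) panel, and cap (559,165) and flange (546,313) in the right (scene) panel. The stand corners in the top panel are (48,65), (213,14), (342,458) and (165,503).

Run:
```python
from h import *
ft=cams.grab_frame('top'); fs=cams.grab_frame('scene')
T=lambda x,y:((x+.5)/6-.5+160,(y+.5)/6-.5+165)
S=lambda x,y:((x-390+.5)/4-.5+265,(y+.5)/4-.5+195)
for n,f,c,z in(('pinkcap',ft,T(127,96),133),('pinkcap s',fs,S(559,165),133),('pinkfl',ft,T(156,127),60),('pinkfl s',fs,S(546,313),60),('bluecap',ft,T(198,361),133),('bluecap s',fs,S(704,41),133)): print(n,ray(f,c,z)[:2].round(1))
C=[ray(ft,T(*c),55)[:2] for c in((48,65),(213,14),(342,458),(165,503))]
print(np.round(C,1),np.mean(C,0)); print([np.linalg.norm(C[i]-C[i-1]).round(1) for i in range(4)])
# board corners check: seam direction
```

```text
pinkcap [623.1 245.8]
pinkcap s [626.6 248.3]
pinkfl [624.6 247.1]
pinkfl s [628.4 250.4]
bluecap [517.  217.5]
bluecap s [521.3 220.8]
[[654.  294.2]
 [674.4 223.7]
 [483.1 169.9]
 [466.7 243.3]] [569.55427743 232.79213661]
[np.float64(194.0), np.float64(73.4), np.float64(198.7), np.float64(75.3)]
```

>>> send_rows:
  linear:
    - [-35, -16, 0]
    - [-80, -37, 0]
    - [-125, -57, 0]
    - [-171, -78, 0]
    - [-217, -99, 0]
    - [-262, -120, 0]
    - [-308, -141, 0]
    - [-353, -162, 0]
    - [-399, -183, 0]
    - [-440, -201, 0]
  dr:
    - [0, 0, 0]
    - [0, 0, 0]
    - [0, 0, 0]
    - [0, 0, 0]
    - [0, 0, 0]
    - [0, 0, 0]
    - [0, 0, 0]
    - [0, 0, 0]
    - [0, 0, 0]
    - [0, 0, 0]
  gripper: [85, 85, 85, 85, 85, 85, 85, 85, 85, 85]

```text
clock: 1.3
position: [574.7, 297.6, 210.4]
tool_rot: [0.17, 0.985, -0.0, 0.0]
wrist_force: [0.6, 0.9, 0.7]
opening: 85.1
gripper_force: 0.0
```

>>> send_rows:
  linear:
    - [-35, -16, 0]
    - [-55, -25, 0]
    - [-65, -30, 0]
    - [-66.5, -31, 0]
    - [-66.5, -31, 0]
    - [-66.5, -31, 0]
  dr:
    - [0, 0, 0]
    - [0, 0, 0]
    - [0, 0, 0]
    - [0, 0, 0]
    - [0, 0, 0]
    - [0, 0, 0]
  gripper: [85, 85, 85, 85, 85, 85]

```text
clock: 1.9
position: [624.3, 250.1, 210.3]
tool_rot: [0.168, 0.986, 0.0, -0.0]
wrist_force: [0.0, 0.9, 0.2]
opening: 85.2
gripper_force: 0.0
```

```bash
cat >> h.py <<'E'
def to(*P):
    o=sensors.get_obs(); M=R.from_quat(o['tool_rot']).as_matrix()
    print('t',round(o['clock'],2),'pos',np.round(o['position'],1),'z',M[:,2].round(4),'F',np.round(o['wrist_force'],1),'open',round(o['opening'],1),o['gripper_force'])
    for p in P: print(p,'->',(M.T@(np.array(p)-o['position'])).round(1))
E
python3 - <<'E'
from h import *
to((625.5,248,160),(625.5,248,79))
f=save('top','top2.png');g=save('scene','scene2.png')
a=cv2.resize(f['image'][130:280,110:290,::-1],None,fx=2.2,fy=3,interpolation=cv2.INTER_CUBIC)
a=cv2.resize(f['image'][150:270,130:250,::-1],(400,400),interpolation=cv2.INTER_CUBIC)
b=cv2.resize(g['image'][150:310,230:390,::-1],(400,400),interpolation=cv2.INTER_CUBIC)
cv2.imwrite('pics/c2.png',np.hstack([a,b]))
E
```

```text
t 1.9 pos [624.3 250.1 210.3] z [-5.e-04  9.e-04 -1.e+00] F [0.  0.9 0.2] open 85.2 0.0
(625.5, 248, 160) -> [-1.9 -1.7 50.3]
(625.5, 248, 79) -> [ -2.   -1.7 131.3]
```

View pics/c2.png

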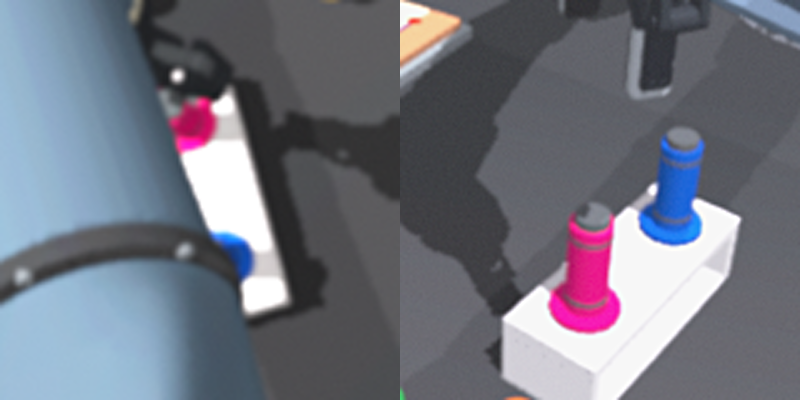

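Left (top) panel: the arm hides most of the stand. Right (scene) panel: a finger at (650,75) sits above and behind the pink pen (cap at 592,215), so the fingers straddle it as planned and I descend.

>>> send_rows:
  linear:
    - [-1, -1, 15]
    - [-2, -1.7, 40]
    - [-2, -1.7, 65]
    - [-2, -1.7, 88]
    - [-2, -1.7, 106]
    - [-2, -1.7, 119]
    - [-2, -1.7, 127]
    - [-2, -1.7, 131]
    - [-2, -1.7, 131]
    - [-2, -1.7, 131]
  dr:
    - [0, 0, 0]
    - [0, 0, 0]
    - [0, 0, 0]
    - [0, 0, 0]
    - [0, 0, 0]
    - [0, 0, 0]
    - [0, 0, 0]
    - [0, 0, 0]
    - [0, 0, 0]
    - [0, 0, 0]
  gripper: [85, 85, 85, 85, 85, 85, 85, 85, 85, 85]

```text
clock: 3.0
position: [627.2, 246.2, 80.0]
tool_rot: [0.17, 0.986, 0.0, 0.001]
wrist_force: [-0.6, 0.8, 0.4]
opening: 85.2
gripper_force: 0.0
```

Run:
```python
from h import *
to((625.5,248,79))
g=save('scene','scene3.png')
cv2.imwrite('pics/c3.png',cv2.resize(g['image'][180:330,250:400,::-1],(600,600),interpolation=cv2.INTER_CUBIC))
```

```text
t 3.0 pos [627.2 246.2  80. ] z [ 1.1e-03  5.0e-04 -1.0e+00] F [-0.6  0.8  0.4] open 85.2 0.0
(625.5, 248, 79) -> [2.2 1.1 1. ]
```

View pics/c3.png

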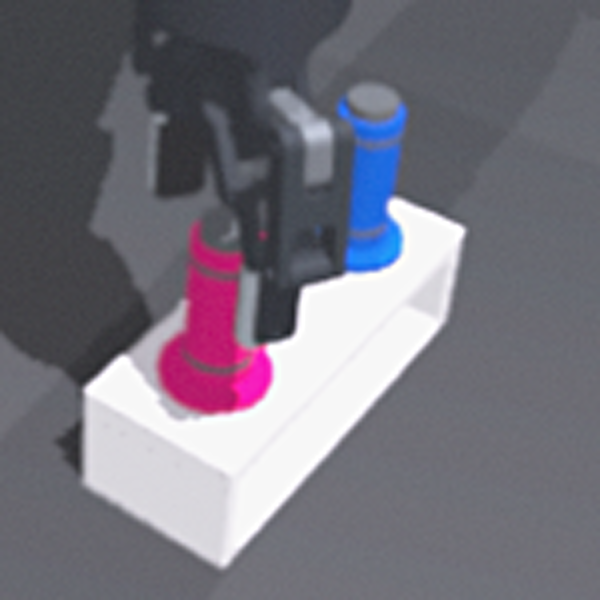

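The picture shows the pink barrel around (215,300), the near finger's tip at (270,340) and the far finger's tip at (175,195). I check those against the projected finger positions.

Run:
```python
from h import *
g=cams.grab_frame('scene'); o=sensors.get_obs(); M=R.from_quat(o['tool_rot']).as_matrix(); p=np.array(o['position'])
c=lambda P:((proj(g,P)-[250,180]+.5)*4-.5).round(0).tolist()
print(p)
for s in(1,-1):
  print(s,c([p+M@[dx,s*y,-13] for y in(42.7,57) for dx in(-11,11)]))
print('pen cap,grip,flange',c([[625.5,248,133],[625.5,248,97],[625.5,248,61]]))
```

```text
[627.2303833  246.12514742  80.02857404]
1 [[231.0, 384.0], [287.0, 372.0], [246.0, 411.0], [303.0, 398.0]]
-1 [[154.0, 242.0], [204.0, 233.0], [142.0, 221.0], [192.0, 212.0]]
pen cap,grip,flange [[231.0, 223.0], [224.0, 297.0], [218.0, 365.0]]
```

Run:
```python
from h import *
g=cams.grab_frame('scene');t=cams.grab_frame('top'); o=sensors.get_obs(); M=R.from_quat(o['tool_rot']).as_matrix(); p=np.array(o['position'])
def panel(f,x0,y0):
    k=5; im=cv2.resize(f['image'][y0:y0+120,x0:x0+80,::-1],None,fx=k,fy=k,interpolation=cv2.INTER_CUBIC)
    for s,col in((1,(0,255,0)),(-1,(0,255,255))):
        for z in(-13,-50):
            P=[p+M@[dx,s*y,z] for y,dx in((42.7,-11),(42.7,11),(57,11),(57,-11))]
            q=((proj(f,P)-[x0,y0]+.5)*k-.5).astype(np.int32); cv2.polylines(im,[q],True,col,1)
    return im
cv2.imwrite('pics/c4.png',np.hstack([panel(g,265,190),panel(t,150,130)]))
```

```text
(no output)
```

View pics/c4.png

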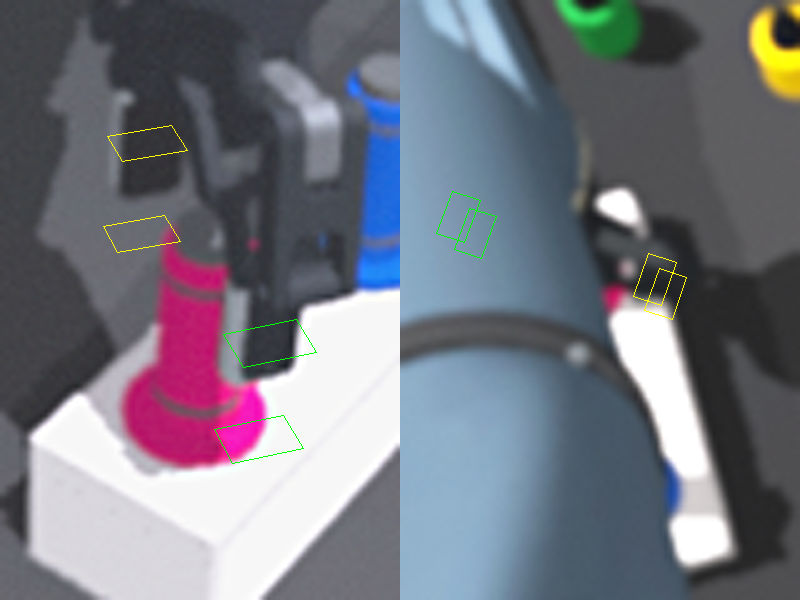

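The left (scene) panel shows both fingertips about 60-75 px above the projected boxes, so the open fingertips look about 25 mm higher than expected, or shifted sideways. I close partway, without reaching the pen, and compare again.

>>> send_rows:
  linear:
    - [0, 0, 0]
    - [0, 0, 0]
    - [0, 0, 0]
    - [0, 0, 0]
  dr:
    - [0, 0, 0]
    - [0, 0, 0]
    - [0, 0, 0]
    - [0, 0, 0]
  gripper: [50, 50, 50, 50]
  grip_force: 20

```text
clock: 3.6
position: [626.8, 245.9, 79.2]
tool_rot: [0.17, 0.986, -0.0, -0.0]
wrist_force: [-0.7, -0.4, 0.5]
opening: 49.5
gripper_force: 0.0
```

Run:
```python
from h import *
g=cams.grab_frame('scene');t=cams.grab_frame('top'); o=sensors.get_obs(); M=R.from_quat(o['tool_rot']).as_matrix(); p=np.array(o['position'])
to(); h=o['opening']/2
def panel(f,x0,y0):
    k=5; im=cv2.resize(f['image'][y0:y0+120,x0:x0+80,::-1],None,fx=k,fy=k,interpolation=cv2.INTER_CUBIC)
    for s,col in((1,(0,255,0)),(-1,(0,255,255))):
        for z in(-5,-42):
            P=[p+M@[dx,s*y,z] for y,dx in((h,-11),(h,11),(h+14,11),(h+14,-11))]
            q=((proj(f,P)-[x0,y0]+.5)*k-.5).astype(np.int32); cv2.polylines(im,[q],True,col,1)
    return im
cv2.imwrite('pics/c5.png',np.hstack([panel(g,265,190),panel(t,150,130)]))
```

```text
t 3.7 pos [626.7 246.   79.2] z [-1.e-04 -0.e+00 -1.e+00] F [ 0.6  0.7 -0.1] open 50.1 0.0
```

View pics/c5.png

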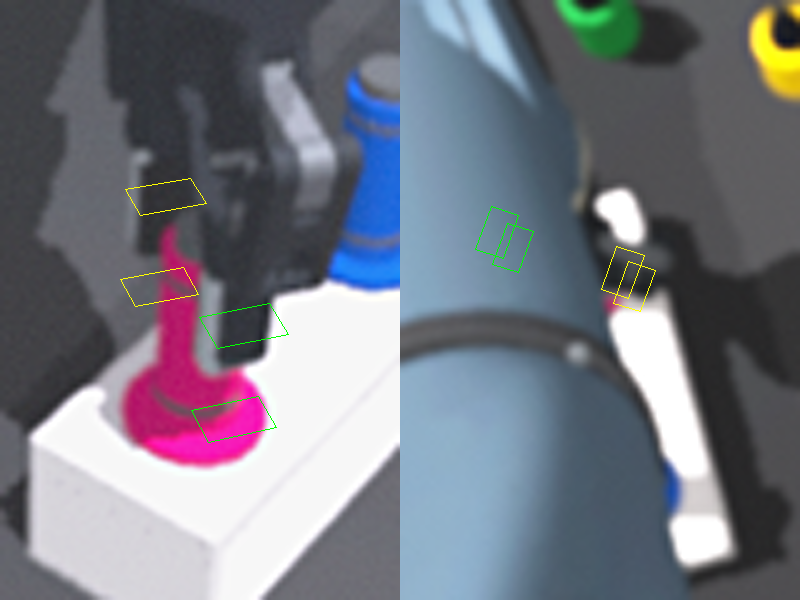

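The fingers swung in as expected but still sit about 24 mm higher in the scene view. In the top view the far finger stays off the white plate, which rules out a sideways error. Lowering 13 mm keeps the pads on the barrel whichever height is right.

>>> send_rows:
  linear:
    - [1, 1, 4]
    - [1.5, 1, 8]
    - [1.5, 1, 12]
    - [1.5, 1, 13]
    - [1.5, 1, 13]
    - [1.5, 1, 13]
    - [1.5, 1, 13]
    - [1.5, 1, 13]
    - [1.5, 1, 13]
    - [1.5, 1, 13]
  dr:
    - [0, 0, 0]
    - [0, 0, 0]
    - [0, 0, 0]
    - [0, 0, 0]
    - [0, 0, 0]
    - [0, 0, 0]
    - [0, 0, 0]
    - [0, 0, 0]
    - [0, 0, 0]
    - [0, 0, 0]
  gripper: [50, 50, 50, 50, 40, 32, 22, 22, 22, 22]
  grip_force: 40

```text
clock: 4.7
position: [625.8, 247.3, 66.4]
tool_rot: [0.17, 0.986, 0.0, 0.0]
wrist_force: [-0.3, -1.1, 2.4]
opening: 27.1
gripper_force: 39.4
```

Run:
```python
from h import *
to(); save('scene','scene6.png')
```

```text
t 4.7 pos [625.8 247.3  66.4] z [ 4.e-04  0.e+00 -1.e+00] F [-0.3 -1.1  2.4] open 27.1 39.395302534103394
```

Gripped at 27.1 mm opening and 39 N. I lift and go to hover over the green dot.

>>> send_rows:
  linear:
    - [0, 0, -4]
    - [0, 0, -12]
    - [0, 0, -24]
    - [0, 0, -38]
    - [0, 0, -52]
    - [0, 0, -64]
    - [0, 0, -72]
    - [0, 0, -75]
    - [0, 0, -75]
    - [0, 0, -75]
  dr:
    - [0, 0, 0]
    - [0, 0, 0]
    - [0, 0, 0]
    - [0, 0, 0]
    - [0, 0, 0]
    - [0, 0, 0]
    - [0, 0, 0]
    - [0, 0, 0]
    - [0, 0, 0]
    - [0, 0, 0]
  gripper: [22, 22, 22, 22, 22, 22, 22, 22, 22, 22]

```text
clock: 5.75
position: [625.3, 247.3, 140.6]
tool_rot: [0.17, 0.986, -0.0, -0.0]
wrist_force: [-0.9, -0.8, -2.1]
opening: 27.1
gripper_force: 39.5
```

>>> send_rows:
  linear:
    - [-2, -10, 0]
    - [-6, -28, 0]
    - [-12, -56, 0]
    - [-20, -90, 0]
    - [-28, -128, 0]
    - [-36, -166, 0]
    - [-45, -205, 0]
    - [-53, -244, 0]
    - [-61, -282, 0]
    - [-69, -318, 0]
  dr:
    - [0, 0, 0]
    - [0, 0, 0]
    - [0, 0, 0]
    - [0, 0, 0]
    - [0, 0, 0]
    - [0, 0, 0]
    - [0, 0, 0]
    - [0, 0, 0]
    - [0, 0, 0]
    - [0, 0, 0]
  gripper: [22, 22, 22, 22, 22, 22, 22, 22, 22, 22]

```text
clock: 6.75
position: [582.8, -79.2, 141.2]
tool_rot: [0.171, 0.985, -0.001, -0.0]
wrist_force: [0.7, -0.3, -1.9]
opening: 27.1
gripper_force: 39.6
```

>>> send_rows:
  linear:
    - [-7, -32, 0]
    - [-13, -60, 5]
    - [-18, -82, 15]
    - [-21, -95, 25]
    - [-22, -101, 33]
    - [-22, -101, 38]
    - [-22, -101, 40]
    - [-22, -101, 40]
    - [-22, -101, 40]
    - [-22, -101, 40]
  dr:
    - [0, 0, 0]
    - [0, 0, 0]
    - [0, 0, 0]
    - [0, 0, 0]
    - [0, 0, 0]
    - [0, 0, 0]
    - [0, 0, 0]
    - [0, 0, 0]
    - [0, 0, 0]
    - [0, 0, 0]
  gripper: [22, 22, 22, 22, 22, 22, 22, 22, 22, 22]

```text
clock: 7.75
position: [571.8, -177.3, 101.6]
tool_rot: [0.169, 0.986, 0.0, 0.0]
wrist_force: [0.1, 0.3, -1.9]
opening: 27.1
gripper_force: 39.6
```

Run:
```python
from h import *
to((571.8,-178.5,101.4))
g=save('scene','scene7.png'); t=save('top','top7.png')
a=cv2.resize(g['image'][110:200,170:260,::-1],(540,540),interpolation=cv2.INTER_CUBIC)
b=cv2.resize(t['image'][160:280,320:410,::-1],(405,540),interpolation=cv2.INTER_CUBIC)[:,:260]
cv2.imwrite('pics/c7.png',np.hstack([a,b]))
```

```text
t 7.75 pos [ 571.8 -177.3  101.6] z [ 6.e-04 -0.e+00 -1.e+00] F [ 0.1  0.3 -1.9] open 27.1 39.56080198287964
(571.8, -178.5, 101.4) -> [-0.4 -1.2  0.2]
```

View pics/c7.png

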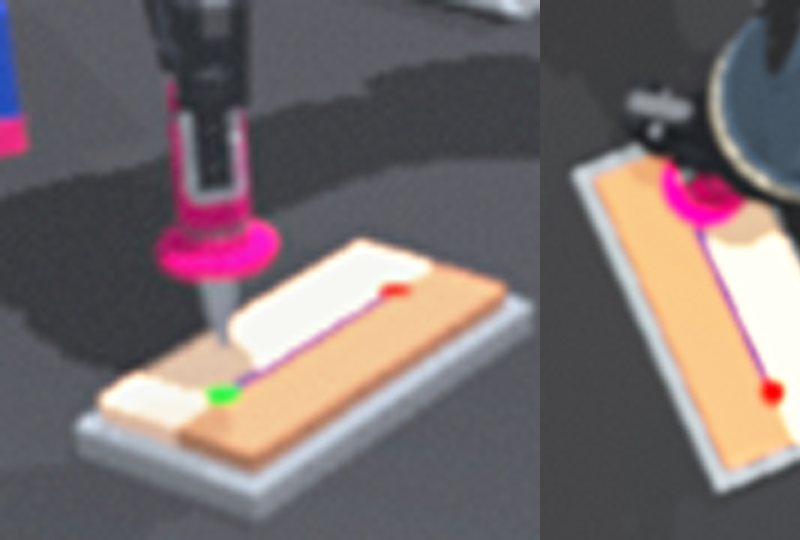

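Scene panel: pen upright, tip at (221,343), green dot (222,394), red dot (395,291). Top panel: flange centre about (705,187), red dot (771,392).

Run:
```python
from h import *
g=cams.grab_frame('scene');t=cams.grab_frame('top')
S=lambda x,y:((x+.5)/6-.5+170,(y+.5)/6-.5+110); T=lambda x,y:((x-540+.5)/4.5-.5+320,(y+.5)/4.5-.5+160)
print('scene tip',ray(g,S(221,343),50)[:2],'green',ray(g,S(222,394),25)[:2],'red',ray(g,S(395,291),25)[:2],'flange s',ray(g,S(218,247),96)[:2])
print('top flange',ray(t,T(705,187),96)[:2],'green [571.1,-177] red',ray(t,T(771,392),25)[:2])
to((571.8,-178.5,79))
```

```text
scene tip [ 572.01941198 -178.1047705 ] green [ 572.38751892 -180.55822524] red [ 462.11027298 -219.7811807 ] flange s [ 572.66585563 -172.1243963 ]
top flange [ 567.49397636 -175.69954435] green [571.1,-177] red [ 460.09841258 -220.06266672]
t 7.95 pos [ 571.5 -177.8  101.4] z [ 3.e-04 -1.e-04 -1.e+00] F [-0.2 -0.9 -1.4] open 27.1 39.56092178821564
(571.8, -178.5, 79) -> [-0.5 -0.6 22.4]
```

>>> send_rows:
  linear:
    - [-1, -0.5, 4]
    - [-2, -1, 9]
    - [-2.5, -1.2, 14]
    - [-2.5, -1.2, 18]
    - [-2.5, -1.2, 20]
    - [-2.5, -1.2, 21]
    - [-2.5, -1.2, 21]
    - [-2.5, -1.2, 21]
  dr:
    - [0, 0, 0]
    - [0, 0, 0]
    - [0, 0, 0]
    - [0, 0, 0]
    - [0, 0, 0]
    - [0, 0, 0]
    - [0, 0, 0]
    - [0, 0, 0]
  gripper: [22, 22, 22, 22, 22, 22, 22, 22]

```text
clock: 8.75
position: [573.5, -179.9, 80.4]
tool_rot: [0.17, 0.986, 0.0, 0.0]
wrist_force: [0.6, 0.0, -1.7]
opening: 27.2
gripper_force: 39.6
```

Run:
```python
from h import *
to()
g=save('scene','scene8.png'); t=save('top','top8.png')
a=cv2.resize(g['image'][130:200,180:250,::-1],(560,560),interpolation=cv2.INTER_CUBIC)
b=cv2.resize(t['image'][180:250,340:370,::-1],(240,560),interpolation=cv2.INTER_CUBIC)
cv2.imwrite('pics/c8.png',np.hstack([a,b]))
```

```text
t 8.75 pos [ 573.5 -179.9   80.4] z [ 3.e-04 -0.e+00 -1.e+00] F [ 0.6  0.  -1.7] open 27.2 39.56123650074005
```

View pics/c8.png

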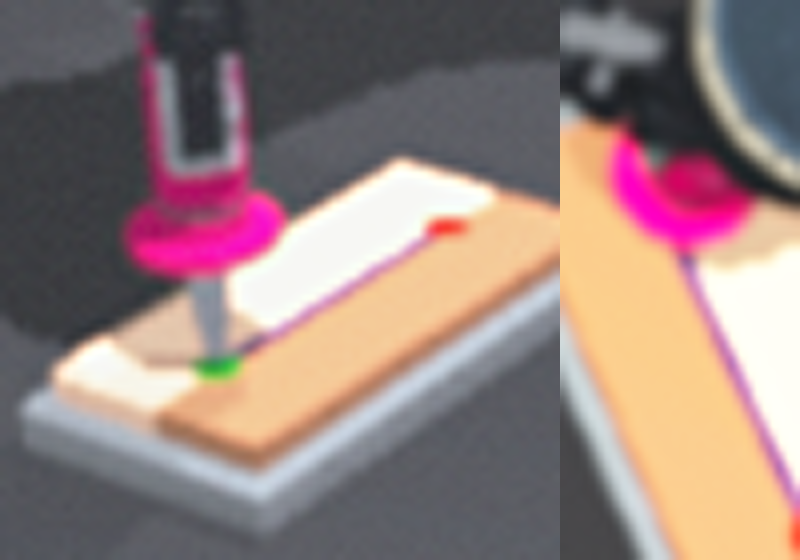

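The tip at (218,356) is right above the green dot (217,367), about 4 mm clear, and the red dot is at (446,228). I start the pass at 3 mm per row, about 92 mm along tool x and -77 mm along tool y.

>>> send_rows:
  linear:
    - [0, 0, 1]
    - [2.3, -1.9, 1]
    - [4.6, -3.9, 1]
    - [6.9, -5.8, 1]
    - [9.2, -7.7, 1]
    - [11.5, -9.6, 1]
    - [13.8, -11.6, 1]
    - [16.1, -13.5, 1]
    - [18.4, -15.4, 1]
    - [20.7, -17.3, 1]
  dr:
    - [0, 0, 0]
    - [0, 0, 0]
    - [0, 0, 0]
    - [0, 0, 0]
    - [0, 0, 0]
    - [0, 0, 0]
    - [0, 0, 0]
    - [0, 0, 0]
    - [0, 0, 0]
    - [0, 0, 0]
  gripper: [22, 22, 22, 22, 22, 22, 22, 22, 22, 22]

```text
clock: 9.85
position: [547.8, -189.4, 79.2]
tool_rot: [0.17, 0.986, -0.0, -0.0]
wrist_force: [0.3, 0.2, -2.1]
opening: 27.6
gripper_force: 39.6
```

>>> send_rows:
  linear:
    - [2.3, -1.9, 0]
    - [4.6, -3.9, 0]
    - [6.9, -5.8, 0]
    - [9.2, -7.7, 0]
    - [11.5, -9.6, 0]
    - [13.8, -11.6, 0]
    - [16.1, -13.5, 0]
    - [18.4, -15.4, 0]
    - [20.7, -17.3, 0]
    - [23, -19.25, 0]
  dr:
    - [0, 0, 0]
    - [0, 0, 0]
    - [0, 0, 0]
    - [0, 0, 0]
    - [0, 0, 0]
    - [0, 0, 0]
    - [0, 0, 0]
    - [0, 0, 0]
    - [0, 0, 0]
    - [0, 0, 0]
  gripper: [22, 22, 22, 22, 22, 22, 22, 22, 22, 22]

```text
clock: 10.85
position: [519.7, -199.8, 79.2]
tool_rot: [0.17, 0.986, -0.0, 0.0]
wrist_force: [0.1, 0.6, -1.9]
opening: 26.9
gripper_force: 39.6
```

>>> send_rows:
  linear:
    - [2.3, -1.9, 0]
    - [4.6, -3.9, 0]
    - [6.9, -5.8, 0]
    - [9.2, -7.7, 0]
    - [11.5, -9.6, 0]
    - [13.8, -11.6, 0]
    - [16.1, -13.5, 0]
    - [18.4, -15.4, 0]
    - [20.7, -17.3, 0]
    - [23, -19.25, 0]
  dr:
    - [0, 0, 0]
    - [0, 0, 0]
    - [0, 0, 0]
    - [0, 0, 0]
    - [0, 0, 0]
    - [0, 0, 0]
    - [0, 0, 0]
    - [0, 0, 0]
    - [0, 0, 0]
    - [0, 0, 0]
  gripper: [22, 22, 22, 22, 22, 22, 22, 22, 22, 22]

```text
clock: 11.85
position: [491.6, -210.3, 79.2]
tool_rot: [0.17, 0.986, -0.0, 0.0]
wrist_force: [-0.4, -0.6, -2.2]
opening: 27.2
gripper_force: 39.6
```

>>> send_rows:
  linear:
    - [2.3, -1.9, 0]
    - [4.6, -3.9, 0]
    - [6.9, -5.8, 0]
    - [9.2, -7.7, 0]
    - [11.5, -9.6, 0]
    - [13.8, -11.6, 0]
    - [16.1, -13.5, 0]
    - [18.4, -15.4, 0]
    - [20.7, -17.3, 0]
    - [23, -19.25, 0]
  dr:
    - [0, 0, 0]
    - [0, 0, 0]
    - [0, 0, 0]
    - [0, 0, 0]
    - [0, 0, 0]
    - [0, 0, 0]
    - [0, 0, 0]
    - [0, 0, 0]
    - [0, 0, 0]
    - [0, 0, 0]
  gripper: [22, 22, 22, 22, 22, 22, 22, 22, 22, 22]

```text
clock: 12.85
position: [463.5, -220.7, 79.2]
tool_rot: [0.17, 0.986, -0.0, 0.0]
wrist_force: [-0.4, 0.1, -1.6]
opening: 26.9
gripper_force: 39.6
```

>>> send_rows:
  linear:
    - [2.3, -1.9, 0]
    - [2.3, -1.9, 0]
    - [2.3, -1.9, 0]
    - [2.3, -1.9, 0]
  dr:
    - [0, 0, 0]
    - [0, 0, 0]
    - [0, 0, 0]
    - [0, 0, 0]
  gripper: [22, 22, 22, 22]

```text
clock: 13.25
position: [461.1, -221.6, 79.2]
tool_rot: [0.17, 0.986, 0.0, 0.0]
wrist_force: [0.3, -0.2, -1.8]
opening: 27.3
gripper_force: 39.6
```

Run:
```python
from h import *
g=save('scene','scene9.png'); 
o=sensors.get_obs();p=np.array(o['position'])
# pen vertical hang: project expected tip, and red dot estimate, relative to camera
to((625.5,247.4,140))
print('tip proj',proj(g,[[p[0],p[1],28]]),'red dot seen first: 235.2,158.2')
i=g['image'].astype(int);r,G,b=i[...,0],i[...,1],i[...,2]
m=(r>G+110)&(r>b+110);m[:, :222]=0;m[:,250:]=0;m[:145]=0;m[172:]=0
y,x=np.nonzero(m);print('red now',x.mean(),y.mean(),len(x))
a=cv2.resize(g['image'][110:190,185:265,::-1],(560,560),interpolation=cv2.INTER_CUBIC); cv2.imwrite('pics/c9.png',a)
```

```text
t 13.3 pos [ 461.1 -221.6   79.2] z [ 2.e-04 -0.e+00 -1.e+00] F [ 0.8  0.  -1.5] open 26.7 39.56148862838745
(625.5, 247.4, 140) -> [  1.7 497.  -60.8]
tip proj [[235.33215008 156.75680539]] red dot seen first: 235.2,158.2
red now 235.16666666666666 158.33333333333334 6
```

View pics/c9.png

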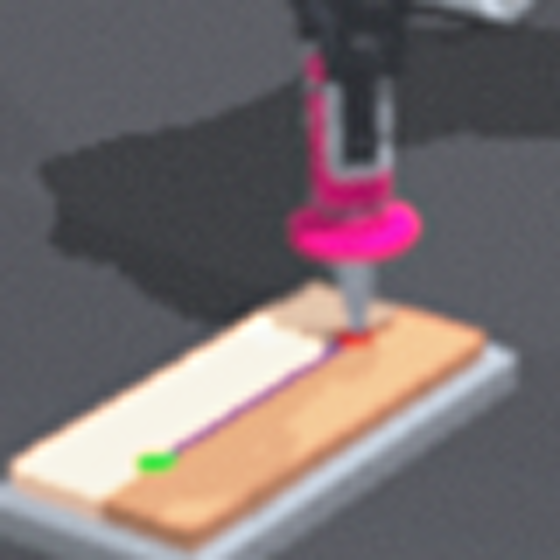

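The tip (352,332) stands just over the red dot (352,341), so the pass is done. I lift and carry the pen back to its hole.

>>> send_rows:
  linear:
    - [0, 0, -4]
    - [0, 0, -14]
    - [0, 4, -28]
    - [0, 14, -42]
    - [0, 32, -54]
    - [0, 60, -60]
    - [0, 95, -62]
    - [0, 135, -62]
    - [0, 175, -62]
    - [1, 215, -62]
  dr:
    - [0, 0, 0]
    - [0, 0, 0]
    - [0, 0, 0]
    - [0, 0, 0]
    - [0, 0, 0]
    - [0, 0, 0]
    - [0, 0, 0]
    - [0, 0, 0]
    - [0, 0, 0]
    - [0, 0, 0]
  gripper: [22, 22, 22, 22, 22, 22, 22, 22, 22, 22]

```text
clock: 14.3
position: [532.5, -17.2, 142.2]
tool_rot: [0.17, 0.985, 0.0, 0.001]
wrist_force: [0.3, -0.5, -2.5]
opening: 26.9
gripper_force: 39.6
```

>>> send_rows:
  linear:
    - [0, 40, 0]
    - [0, 80, 0]
    - [0, 120, 0]
    - [0, 160, 0]
    - [0, 198, 0]
    - [0, 230, 0]
    - [0.5, 256, 0]
    - [0.7, 273, 0]
    - [0.7, 280, 0]
    - [0.7, 282, 0]
  dr:
    - [0, 0, 0]
    - [0, 0, 0]
    - [0, 0, 0]
    - [0, 0, 0]
    - [0, 0, 0]
    - [0, 0, 0]
    - [0, 0, 0]
    - [0, 0, 0]
    - [0, 0, 0]
    - [0, 0, 0]
  gripper: [22, 22, 22, 22, 22, 22, 22, 22, 22, 22]

```text
clock: 15.3
position: [625.3, 247.8, 141.5]
tool_rot: [0.169, 0.986, -0.0, -0.0]
wrist_force: [-0.2, -1.1, -1.5]
opening: 27.1
gripper_force: 39.6
```

>>> send_rows:
  linear:
    - [0, 0, 0]
    - [0, 0, 0]
    - [0, 0, 0]
  dr:
    - [0, 0, 0]
    - [0, 0, 0]
    - [0, 0, 0]
  gripper: [22, 22, 22]

```text
clock: 15.6
position: [625.5, 246.1, 141.4]
tool_rot: [0.17, 0.985, -0.0, 0.0]
wrist_force: [-0.1, -0.3, -1.8]
opening: 27.0
gripper_force: 39.6
```

Run:
```python
from h import *
to((625.3,247.4,140.6),(625.3,247.4,66.9))
```

```text
t 15.6 pos [625.5 246.1 141.4] z [ 1.e-04 -5.e-04 -1.e+00] F [-0.1 -0.3 -1.8] open 27.0 39.61128294467926
(625.3, 247.4, 140.6) -> [0.6 1.2 0.8]
(625.3, 247.4, 66.9) -> [ 0.6  1.2 74.5]
```

>>> send_rows:
  linear:
    - [0.5, 1, 5]
    - [0.5, 1, 15]
    - [0.5, 1, 27]
    - [0.5, 1, 39]
    - [0.5, 1, 50]
    - [0.5, 1, 59]
    - [0.5, 1, 66]
    - [0.5, 1, 70]
    - [0.5, 1, 72]
    - [0.5, 1, 73]
  dr:
    - [0, 0, 0]
    - [0, 0, 0]
    - [0, 0, 0]
    - [0, 0, 0]
    - [0, 0, 0]
    - [0, 0, 0]
    - [0, 0, 0]
    - [0, 0, 0]
    - [0, 0, 0]
    - [0, 0, 0]
  gripper: [22, 22, 22, 22, 22, 22, 22, 22, 22, 22]

```text
clock: 16.6
position: [625.4, 248.5, 68.3]
tool_rot: [0.17, 0.986, 0.0, 0.0]
wrist_force: [0.5, -0.0, -1.8]
opening: 27.5
gripper_force: 39.6
```

>>> send_rows:
  linear:
    - [0, 0, 0.5]
    - [0, 0, 1]
    - [0, 0, 1.5]
    - [0, 0, 1.5]
  dr:
    - [0, 0, 0]
    - [0, 0, 0]
    - [0, 0, 0]
    - [0, 0, 0]
  gripper: [22, 22, 22, 22]

```text
clock: 17.0
position: [625.4, 248.5, 66.8]
tool_rot: [0.17, 0.986, 0.0, 0.0]
wrist_force: [-0.8, -0.1, -1.9]
opening: 27.2
gripper_force: 39.6
```

Run:
```python
from h import *
to()
```

```text
t 17.0 pos [625.4 248.5  66.8] z [ 2.e-04  1.e-04 -1.e+00] F [-0.8 -0.1 -1.9] open 27.2 39.614887833595276
```

>>> send_rows:
  linear:
    - [0, 0, 0.4]
    - [0, 0, 0.4]
    - [0, 0, 0.4]
    - [0, 0, 0.4]
    - [0, 0, 0.4]
    - [0, 0, 0.4]
    - [0, 0, 0.4]
    - [0, 0, 0.4]
  dr:
    - [0, 0, 0]
    - [0, 0, 0]
    - [0, 0, 0]
    - [0, 0, 0]
    - [0, 0, 0]
    - [0, 0, 0]
    - [0, 0, 0]
    - [0, 0, 0]
  gripper: [22, 30, 36, 44, 54, 60, 64, 64]

```text
clock: 17.8
position: [625.3, 248.4, 66.3]
tool_rot: [0.17, 0.986, 0.0, 0.0]
wrist_force: [0.2, -0.3, -0.4]
opening: 63.9
gripper_force: 0.0
```

>>> send_rows:
  linear:
    - [0, 0, -4]
    - [0, 0, -14]
    - [0, 0, -30]
    - [0, 0, -50]
    - [0, 0, -75]
    - [0, 0, -100]
    - [0, 0, -125]
    - [0, 0, -140]
    - [0, 0, -148]
    - [0, 0, -150]
  dr:
    - [0, 0, 0]
    - [0, 0, 0]
    - [0, 0, 0]
    - [0, 0, 0]
    - [0, 0, 0]
    - [0, 0, 0]
    - [0, 0, 0]
    - [0, 0, 0]
    - [0, 0, 0]
    - [0, 0, 0]
  gripper: [64, 64, 64, 64, 64, 64, 64, 64, 64, 64]

```text
clock: 18.8
position: [625.6, 248.6, 217.7]
tool_rot: [0.17, 0.986, 0.001, 0.001]
wrist_force: [0.6, -0.5, -0.8]
opening: 63.8
gripper_force: 0.0
```

>>> send_rows:
  linear:
    - [0, 0, 0]
    - [0, 0, 0]
    - [0, 0, 0]
    - [0, 0, 0]
    - [0, 0, 0]
  dr:
    - [0, 0, 0]
    - [0, 0, 0]
    - [0, 0, 0]
    - [0, 0, 0]
    - [0, 0, 0]
  gripper: [64, 64, 64, 64, 64]

```text
clock: 19.3
position: [625.2, 248.4, 215.9]
tool_rot: [0.17, 0.986, -0.0, -0.0]
wrist_force: [-0.1, 0.6, 0.6]
opening: 63.6
gripper_force: 0.0
```

Run:
```python
from h import *
g=save('scene','scene10.png'); to()
cv2.imwrite('pics/c10.png',cv2.resize(g['image'][170:320,250:400,::-1],(600,600),interpolation=cv2.INTER_CUBIC))
```

```text
t 19.35 pos [625.2 248.4 216. ] z [-4.e-04 -2.e-04 -1.e+00] F [ 0.3 -0.1  0.7] open 64.0 0.0
```

View pics/c10.png

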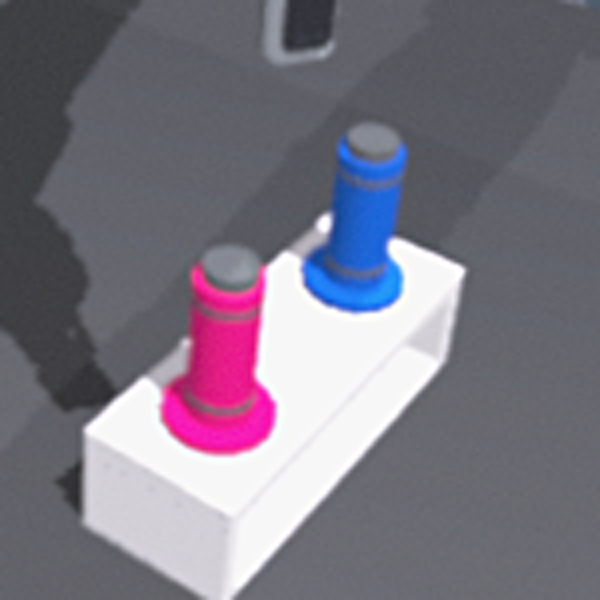

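The pink pen stands upright with its flange flat on the stand at (218,415), the blue pen at (352,280) is untouched, and the gripper is clear at (300,30).

```bash
python3 -c "
from workcell import workorder
print(workorder.sign_off())"
```

```text
the job is handed in; nothing more can be done
None
```

The pink pen made the dry pass from the green dot to the red dot at about 3 cm/s, upright and about 3 mm above the skin, and is back standing in its hole with the blue pen untouched; I handed the job in at about 19 s.

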